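# Turn the varnished trolling disc over on its drying rack

## Task

Pick up the spatula and use its blade to turn the varnished trolling disc over: lift the disc's edge off the two rails and tip it over the step so that it falls brass-plated face down, and push it with the blade until it lies flat and wholly on the ledge. The varnish still takes marks, so keep the gripper itself off the disc. When done, lay the spatula back flat in its tray, and leave the other things on the table where they are.

Things in the scene. Friction and masses are not known exactly. Their poses are not given: they have to be found in the camera images.
- disc: flat round disc of dark varnished wood, 90 mm across, 10 mm thick, 50 g. A 28 mm brass plate is let in flush in one face (up at the start); the other face is plain. Origin: centre of the plain face; z points out through the brass face. It starts lying across the rack's two rails, centred between them, its rim 0 to 6 mm short of the step. Gripper and arm must not touch it.
- rack: fixed wooden drying rack. Origin on the table under the middle of the step; x runs from rails over step to ledge, z up. Two rails, x -105 to 0 mm, 10 mm wide, centred at y +30 and -30, tops 18 mm high, bare table between. Ledge 28 mm high, x 0 to 125, y -75 to 75, then a lip 40 mm high, 10 thick. Lift the disc's outer rim: it tips over the step, lands on the ledge ~30 mm overhanging.
- rack_stop (a point): middle of the foot of the step, at the height of the rail tops (18 mm): the disc tips over about here
- rack_ledge (a point): centre of the ledge's top surface (28 mm high), where the turned disc belongs
- spatula: flat spatula, 210 mm long, 110 g. Origin: on its underside, centred, where blade meets handle; x points to the blade's tip, z up. Steel blade x 0 to 105 mm, 34 mm wide, 2.5 mm thick, flush with the underside. Straight wooden handle x -105 to -5 mm, 16 mm wide (y), 22 mm tall; ferrule between, 14 mm wide. It starts lying flat in the tray, blade pointing roughly along the tray's +x.
- spatula_tip (a point): middle of the front edge of the spatula's blade, at its underside
- tray: shallow wooden tray fixed to the table, 250 mm (x) by 126 mm (y) outside, walls 5 mm thick and 14 mm high, floor 5 mm thick. Origin: centre of its underside; its x axis is its long axis.
- weight_a: large lead trolling weight, a ball 68 mm across with flattened foot and wire eye; bystander. Origin: centre of its underside (on the table), z up.
- weight_b: smaller lead trolling weight, 54 mm across; bystander. Origin: centre of its underside (on the table), z up.
- bait_tin: open round aluminium bait tin, 88 mm across, 50 mm high; bystander. Origin: centre of its underside (on the table), z up.
- marlinspike: steel marlinspike with dark horn handle, 207 mm long, lying down; bystander. Origin: centre of its underside (on the table), z up.
- diving_plug: painted wooden diving plug (fishing lure), 90 mm long, 27 mm across, lying down; bystander. Origin: centre of its underside (on the table), z up.
- reel_spool: aluminium reel spool, 64 mm across, 28 mm high, standing on one flange; bystander. Origin: centre of its underside (on the table), z up.
- cork_float: plain cork float, a drum 56 mm across and 22 mm high; bystander. Origin: centre of its underside (on the table), z up.
Not all that is in view belongs to the job. What is shaped like the spatula but turquoise is not meant.

How it is judged:
On the way, in this order (a step that is already met when the one before it is completed fails the run):
1. the spatula raises the disc on edge (angle between disc's own z axis and vertical above 0.4 rad and contact force between spatula and disc above 0.03 N), for 0.1 s.
2. the disc lies flat and wholly on the ledge, brass face down (angle between disc's own z axis and vertical above 3 rad and x of disc in the frame of rack between 0.042 and 0.085 m and y of disc in the frame of rack between -0.04 and 0.04 m and z of disc in the frame of rack between 0.035 and 0.041 m and linear speed of disc below 0.02 m/s), for 0.3 s.
At the end, for the whole second after the job is handed in: Disc at rest on the ledge, brass face down, flat within 0.14 rad, wholly on it (centre 42 to 85 mm beyond the step) and within 40 mm of the middle line; spatula at rest flat on the tray floor, right way up, its origin within 30 mm along and 50 mm across of the tray centre (all of step 2 and x of spatula in the frame of tray between -0.03 and 0.03 m and y of spatula in the frame of tray between -0.05 and 0.05 m and z of spatula in the frame of tray below 0.009 m and angle between spatula's own z axis and vertical below 0.06 rad and linear speed of spatula below 0.02 m/s); the robot touches nothing.
It fails at once if gripper or arm touches the disc (contact force between any of the fingers, the arm and disc above 0.3 N).
It fails at once if another thing on the table is moved more than 30 mm or tipped over (distance of any of weight_a, weight_b, bait_tin, marlinspike, diving_plug, reel_spool, cork_float from where it was at the start of the episode above 0.03 m or angle between any of weight_a, weight_b, bait_tin, marlinspike, diving_plug, reel_spool, cork_float's own z axis and vertical above 0.5 rad).
It also fails if it takes over 58 s, if anything falls off the work surface, if the arm or the gripper's body presses on something with over 40 N, if the wrist force passes 120 N, or if a joint passes its speed limit or range.

## Robot

A 7-joint arm with a two-finger parallel gripper is mounted at the origin on the work surface. World frame = base frame: x ahead of the robot, y to its left, z up, the work surface at z = 0. Lengths are in m, angles in rad, forces in N, time in s.
With the tool pointing down it reaches from about 0.4 to 0.85 m from the base axis. Payload 10.4 kg.
Tool frame: the origin (TCP) lies between the finger pads; the fingertips stand 11 mm ahead of it and the grasp point (between the pads) lies 8 mm behind it; z points along the fingers, y is the line along which they close (so a half turn about z gives the same grasp; the last joint's range is limited). The gripper opens to 87 mm and grips with 3 to 60 N. Pads are 19 mm wide; open, the fingers measure 117 mm over their backs; the gripper's body (75 mm by 190 mm) begins 51 mm behind the grasp point.
Start: joints at [-1.349, 0.332, -0.065, 1.46, 0.022, 1.35, -0.088], TCP at [0.151, 0.606, 0.234] pointing down, gripper open.
Joint ranges: [-2.6, 2.6], [-0.5, 2.12], [-1.47, 1.34], [0.16, 2.42], [-1.27, 4.41], [0.06, 2.06], [-2.6, 2.6]. Speed limits (rad/s): [2.22, 2.22, 2.79, 2.79, 3.14, 3.14, 3.14].

## Interface

Orientations are given as a unit quaternion [x, y, z, w].
In Python, from workcell import readout, cams, workorder gives the robot as it stands.
- The arm moves only by the tool step_arm, never from a script. Its argument "steps" is text: rows parted by semicolons, each of 6 numbers parted by spaces: the shift along the tool's x, y, z in units of 0.1 m (1.0 is 0.1 m), then the turn, a rotation vector about the tool's x, y, z in units of 360 degrees (1.0 is 360 degrees). A call has 1 to 20 rows; each row is the pose to reach, as a shift and turn from the pose commanded when the call began, along the tool's axes at that moment, turning the shorter way round; what a row does not reach only later rows make up. A row lasts 1/12 s, in which the tool goes at most 41.7 mm and 7.16 degrees, less where a joint would pass 70% of its speed; a pose out of reach is approached as far as the arm can. A call with a number of a shift or a turn outside -1 to 1 is refused whole. A call with a gripper value outside its range is refused whole. "jaw" is the opening, from 0 (shut) to 1 (fully open), set as the call begins (left out, the last holds). The fingers move at their own pace and stop on an object; "force" is the grip in N (left out, the last holds). Time passes only in rows, so rows that repeat a pose let the fingers close. It gives the time, the measured TCP pose, the force, the opening and the grip force at its end, in the units of the state.
- readout.observe(): the state, without advancing time (a new reading comes with each control period).
- cams.capture(name): name is "scene" or "top" or "wrist"; returns a dict with "color" (384x512x3 uint8, red, green, blue), "fx", "fy", "cx", "cy" (pixels), "R" (3x3) and "t" (3): a world point X has camera coordinates R X + t. Camera axes: x right, y down, z forward; pixel columns grow to the right and rows downward; lengths in m; the calibration is good to about 2 mm. The wrist camera is an equidistant fisheye: a pixel r from the principal point sees the ray r / f radians off the axis. A picture is of the moment at which its call begins. There is no depth.
- workorder.job_done(): hands the job in; it is judged then, once.
Trained networks look in a picture, given as the dict that the camera call returned (one of the last four; its "shot" number tells which), for a name from the list of things; names that differ only in an ending like _2 or _b are one class to them, and where a whole thing is asked for, a point or a joint stands for the part that bears it (a point fixed in the world has none). Each returns a list of dicts, best first, with "confidence" (0 to 1); they miss things now and then, are a little off and sometimes report something else, mostly with a low value. They report only what shows in the picture. A call takes as long as a camera call. They do not tell look-alikes from the thing itself.
- cams.silhouettes(picture, name): "mask" (384x512 bool, what is visible of it) and "xy" ([column, row] in pixels, amid what is visible of it).
The state is a dict: "time": time; "joints": joint angles; "qvel": joint speeds; "tau": joint torques, N m; "eef_pos": TCP position; "eef_rot": TCP orientation; "contact_force": force on the tool from outside, world axes, zero at the start; "moment": the same for the moment, N m; "width": finger opening in m; "grip_force": force on a finger pad.
Only numpy, scipy, OpenCV 4.12 (cv2) and the standard library are available. Lean on these libraries where they do the work, as an engineer would, in place of code of your own. Each camera call takes 0.05 s, during which the arm holds its last target. There are 200 camera calls.

## Working session

There is one attempt and no reset: what is moved stays moved. The work goes in short steps, Python scripts to look and compute and a tool call to move; the robot and the scene stay as the last step left them, time stands still between calls to the robot, and variables do not carry over. Pictures are saved under pics/ and viewed, at most 10 in all, crops included, and the job is handed in when it is done.

Besides the shell and the picture viewer there is one more tool, called after "Call:" as name(argument=value, ...) on one line, values as JSON. step_arm: Moves the arm, as the interface text tells. Shifts and turns lie within -1 to 1; 1 stands for 0.1 m of shift or 360 degrees of turn. Its arguments: {"type":"object","properties":{"steps":{"type":"string"},"jaw":{"type":"number"},"force":{"type":"number"}},"required":["steps"]}

```bash
mkdir -p pics; cat > h.py <<'E'
import numpy as np, cv2
from workcell import readout, cams, workorder
from scipy.spatial.transform import Rotation as Rn
def ray(p,u,v):
    d=np.array([(u-p['cx'])/p['fx'],(v-p['cy'])/p['fy'],1.])
    R=np.array(p['R']);t=np.array(p['t']); return -R.T@t, R.T@d
def onz(p,u,v,z):
    c,d=ray(p,u,v); return c+d*(z-c[2])/d[2]
def proj(p,X):
    c=np.array(p['R'])@np.array(X)+np.array(p['t']); return p['cx']+p['fx']*c[0]/c[2],p['cy']+p['fy']*c[1]/c[2]
E
python3 - <<'E'
from h import *
s=cams.capture('scene');t=cams.capture('top')
for n,p in(('scene',s),('top',t)):
    cv2.imwrite(f'pics/{n}0.png',cv2.resize(p['color'][:,:,::-1],(800,600)))
    print(n,p['fx'],p['cx'],p['cy'],np.round(p['R'],3).tolist(),np.round(p['t'],3))
for n in ['disc','rack','spatula','tray','weight_a','bait_tin','marlinspike','diving_plug','reel_spool','cork_float']:
    for r in cams.silhouettes(t,n)[:3]:
        m=r['mask'].astype(np.uint8); c=cv2.minAreaRect(cv2.findNonZero(m))
        print(n,round(r['confidence'],2),np.round(r['xy']),[np.round(onz(t,u,v,.01)[:2],3).tolist() for u,v in cv2.boxPoints(c)])
print(readout.observe())
E
```

```text
scene 435.7708530089336 266.09394169492765 191.4735972842353 [[-0.282, 0.959, -0.016], [0.539, 0.145, -0.83], [-0.793, -0.243, -0.558]] [ 0.16  -0.248  1.704]
top 379.69092487777766 254.53471322584016 193.87614805249237 [[-0.01, -1.0, -0.019], [-0.987, 0.013, -0.161], [0.161, 0.018, -0.987]] [0.014 0.52  1.088]
disc 0.82 [302. 182.] [[0.555, -0.069], [0.634, -0.109], [0.593, -0.186], [0.514, -0.145]]
rack 0.86 [336. 164.] [[0.625, -0.048], [0.713, -0.287], [0.562, -0.333], [0.477, -0.099]]
spatula 0.97 [154. 194.] [[0.426, 0.371], [0.631, 0.322], [0.62, 0.286], [0.415, 0.336]]
spatula 0.82 [140. 288.] [[0.143, 0.437], [0.333, 0.347], [0.317, 0.312], [0.127, 0.403]]
spatula 0.54 [177. 124.] [[0.784, 0.294], [0.783, 0.236], [0.727, 0.235], [0.728, 0.292]]
tray 0.82 [142. 194.] [[0.426, 0.436], [0.68, 0.388], [0.646, 0.255], [0.395, 0.308]]
weight_a 0.76 [221. 110.] [[0.828, 0.151], [0.827, 0.09], [0.76, 0.09], [0.761, 0.15]]
weight_a 0.66 [253. 112.] [[0.786, 0.048], [0.821, 0.015], [0.783, -0.02], [0.749, 0.014]]
bait_tin 0.74 [295. 114.] [[0.831, -0.073], [0.829, -0.165], [0.726, -0.
[... 499 characters left out ...]
ime': 0.6, 'joints': array([-1.34859417,  0.33219398, -0.06468381,  1.46008347,  0.02159719,
        1.34990568, -0.088495  ]), 'qvel': array([ 0.00055586, -0.00075766,  0.00048724, -0.00117604, -0.00123549,
        0.00039235,  0.00060653]), 'tau': array([ 2.15998466e-04, -6.22758293e+01,  2.52126460e-02, -3.89982963e+01,
       -6.08840771e-02,  3.14573874e-02, -2.30455441e-05]), 'eef_pos': array([0.15147479, 0.60639395, 0.23358715]), 'eef_rot': array([ 1.22099650e-01,  9.92517845e-01,  5.22491100e-05, -2.50569433e-06]), 'contact_force': array([ 0.58729308,  0.09139847, -0.43434518]), 'moment': array([-0.00523908, -0.04976072,  0.01616285]), 'grip_force': 0.0, 'width': 0.08697248418638492}
```

View pics/top0.png

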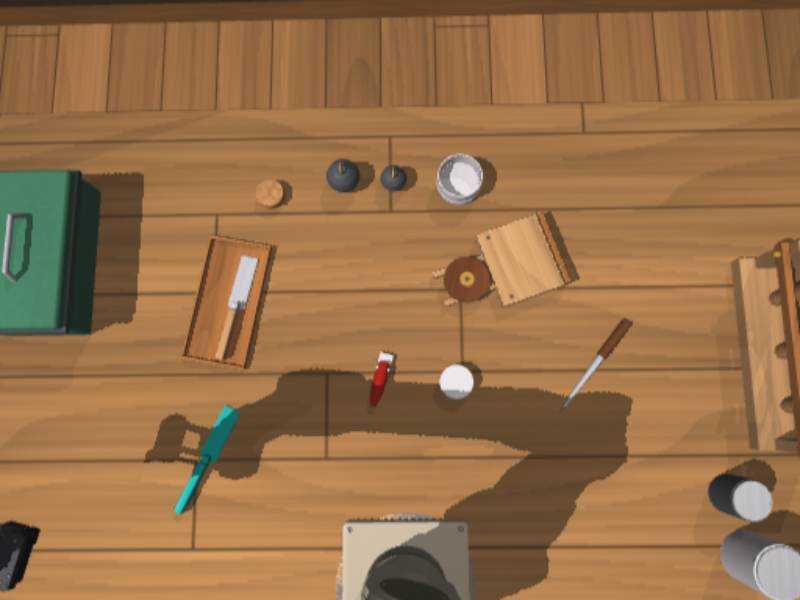

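View pics/scene0.png

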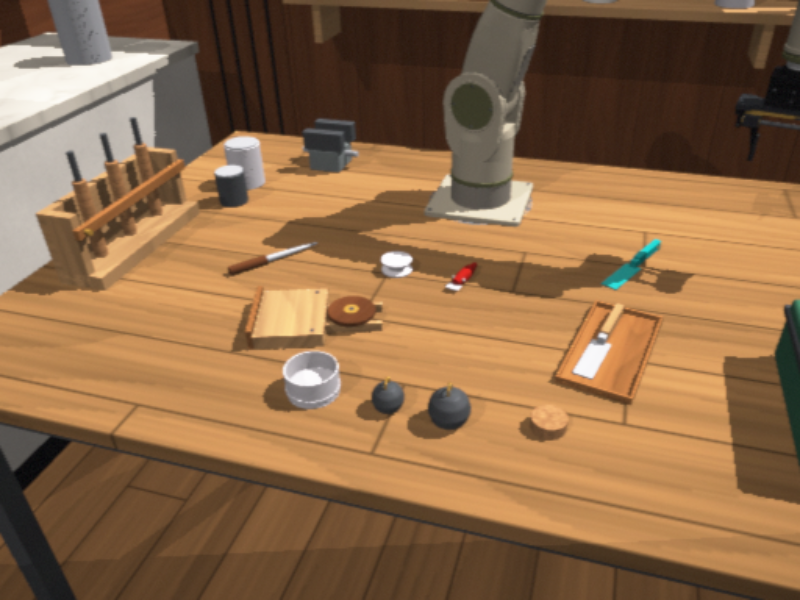

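The top picture (800x600) shows two spatula-like things: a steel and wood one in the tray at (237,305), and a turquoise one on the table at (207,460). The low-confidence hit at (270,193) is the cork float. By the description I choose the one in the tray. The disc is at (466,278), brass up, with the ledge centre near (520,258). The scene picture agrees.

```bash
cat >> h.py <<'E'
from scipy.optimize import minimize
def box(x0,x1,y0,y1,z0,z1): return np.array([[x,y,z] for x in(x0,x1) for y in(y0,y1) for z in(z0,z1)])
def cyl(r,z0,z1): a=np.linspace(0,2*np.pi,40); return np.array([[r*np.cos(q),r*np.sin(q),z] for q in a for z in(z0,z1)])
RACK=[box(-.105,0,.025,.035,0,.018),box(-.105,0,-.035,-.025,0,.018),box(0,.125,-.075,.075,0,.028),box(.125,.135,-.075,.075,0,.04)]
SPAT=[box(0,.105,-.017,.017,0,.0025),box(-.105,-.005,-.008,.008,0,.022),box(-.005,0,-.007,.007,0,.015)]
TRAY=[box(-.125,.125,-.063,.063,0,.014)]
DISC=[cyl(.045,0,.01)]
S=4
def render(p,parts,q,z):
    im=np.zeros((384*S,512*S),np.uint8); Rz=Rn.from_euler('z',q[2]).as_matrix()
    for b in parts:
        X=b@Rz.T+[q[0],q[1],z]; u=np.array([proj(p,x) for x in X])
        cv2.fillConvexPoly(im,cv2.convexHull(((u+.5)*S).astype(np.int32)),1)
    return cv2.resize(im.astype(np.float32),(512,384),interpolation=cv2.INTER_AREA)
def fit(views,parts,q0,z,occ=None):
    def cost(q,final=False):
        c=0
        for i,(p,m) in enumerate(views):
            r=render(p,parts,q,z); m=m.astype(np.float32)
            if occ is not None: k=~occ[i]; r=r*k; m=m*k
            c+=1-np.minimum(r,m).sum()/np.maximum(r,m).sum()
        return c
    q0=np.array(q0,float)
    b=minimize(cost,q0,method='Nelder-Mead',options=dict(initial_simplex=[q0,q0+[.02,0,0],q0+[0,.02,0],q0+[0,0,.15]],xatol=2e-4,fatol=1e-4))
    return b.x,b.fun/len(views)
E
python3 - <<'E'
from h import *
s=cams.capture('scene');t=cams.capture('top')
def get(p,n,X):
    u=np.array(proj(p,X)); L=[r for r in cams.silhouettes(p,n) if np.hypot(*(np.array(r['xy'])-u))<30]
    return L[0]['mask'] if L else None
g={'disc':((.572,-.128,0),.018,DISC),'rack':((.595,-.145,-1.22),0,RACK),'spatula':((.525,.328,-.235),.005,SPAT),'tray':((.537,.347,-.2),0,TRAY)}
M={n:[(p,get(p,n,(*q[:2],z))) for p in(t,s)] for n,(q,z,b) in g.items()}
for n,(q,z,b) in g.items():
    v=[x for x in M[n] if x[1] is not None]
    occ=None
    if n in('rack','tray'):
        o='disc' if n=='rack' else 'spatula'
        occ=[cv2.dilate((M[o][i][1] if M[o][i][1] is not None else np.zeros((384,512),bool)).astype(np.uint8),np.ones((3,3)))>0 for i in range(2) if M[n][i][1] is not None]
    if n=='disc':
        pass
    for sub in ([v]+[[a] for a in v] if len(v)>1 else [v]):
        oc=None if occ is None else [occ[[id(a[0]) for a in v].index(id(y[0]))] for y in sub]
        r,f=fit(sub,b,q,z,oc); print(n,len(sub),np.round(r,4),round(f,3))
im=t['color'][150:255,110:205,::-1]
a=cv2.resize(im,None,fx=5,fy=5,interpolation=cv2.INTER_CUBIC); im=t['color'][130:200,270:375,::-1]; 
cv2.imwrite('pics/crop.png',a)
E
```

```text
disc 2 [ 0.5699 -0.1249  0.0379] 0.05
disc 1 [ 0.5704 -0.1262  0.0721] 0.038
disc 1 [ 0.5697 -0.1241  0.0559] 0.045
rack 0 [ 0.595 -0.145 -1.22 ] nan
spatula 2 [ 0.5229  0.3292 -0.2404] 0.107
spatula 1 [ 0.5239  0.3291 -0.2427] 0.074
spatula 1 [ 0.5198  0.3298 -0.2278] 0.126
tray 2 [ 0.5349  0.3463 -0.1865] 0.038
tray 1 [ 0.5355  0.3456 -0.1909] 0.031
tray 1 [ 0.5329  0.3473 -0.1881] 0.037h.py:35: RuntimeWarning: invalid value encountered in scalar divide
  return b.x,b.fun/len(views)
```

View pics/crop.png

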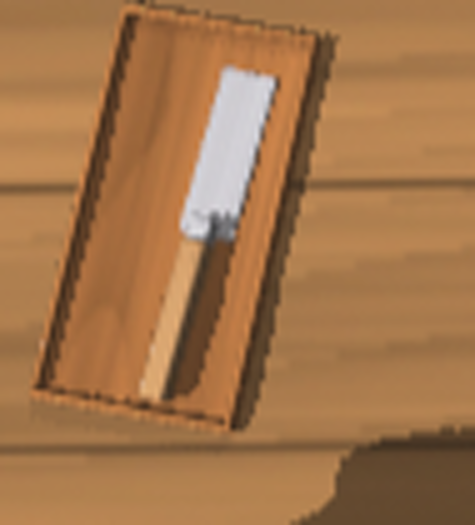

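The crop confirms it: steel blade and wooden handle, lying in the tray. Next I fit the rack and work out the move to the grasp.

```bash
cat >> h.py <<'E'
def rel(pos,R,dpos,yaw):
    # tool-down target: position dpos, spatula yaw -> tool x = -spatula x (as at the start)
    Rt=Rn.from_euler('z',yaw).as_matrix()@np.array([[-1,0,0],[0,1,0],[0,0,-1.]])
    sh=R.T@(np.array(dpos)-pos)/.1; tu=Rn.from_matrix(R.T@Rt).as_rotvec()/(2*np.pi)
    return np.round(sh,3),np.round(tu,4)
E
python3 - <<'E'
from h import *
s=cams.capture('scene');t=cams.capture('top')
v=[];oc=[]
for p in(t,s):
    r=cams.silhouettes(p,'rack')[0]; d=cams.silhouettes(p,'disc')[0]
    print(r['confidence'],r['xy'],r['mask'].sum(),d['xy']); v.append((p,r['mask'])); oc.append(cv2.dilate(d['mask'].astype(np.uint8),np.ones((3,3)))>0)
for i in([0,1],[0],[1]):
    r,f=fit([v[k] for k in i],RACK,(.588,-.168,-1.22),0,[oc[k] for k in i]); print(np.round(r,4),round(f,3))
    d=np.array([.5699,-.1249])-r[:2];c,s_=np.cos(r[2]),np.sin(r[2]); print('disc in rack',c*d[0]+s_*d[1],-s_*d[0]+c*d[1])
o=readout.observe();R=Rn.from_quat(o['eef_rot']).as_matrix()
g=np.array([.523,.3292])-.045*np.array([np.cos(.241),-np.sin(.241)]); print(g)
for z in(.1,.02): print(rel(o['eef_pos'],R,[*g,z],-.241))
E
```

```text
0.76 [333.8, 165.8] 2366 [143.7, 192.8]
0.73 [186.9, 202.9] 2071 [225.5, 197.3]
[ 0.5858 -0.1702 -1.2409] 0.092
disc in rack -0.04797172316666308 -0.00037957034229155716
[ 0.5864 -0.1715 -1.2359] 0.124
disc in rack -0.04939602893502239 -0.00023135704857629204
[ 0.5849 -0.1708 -1.2379] 0.049
disc in rack -0.048264676147205386 0.0008336160973587536
[0.47930051 0.33994032]
(array([-3.827, -1.791,  1.336]), array([ 0.    , -0.    , -0.0006]))
(array([-3.827, -1.791,  2.136]), array([ 0.    , -0.    , -0.0006]))
```

Call:
step_arm(steps="-0.4 -0.18 0 0 0 0;-0.8 -0.36 0.05 0 0 0;-1 -0.45 0.1 0 0 0;-1 -0.45 0.1 0 0 0", jaw=0.45, force=40)

```text
time: 1.73
eef_pos: [0.2442, 0.534, 0.223]
eef_rot: [0.126, 0.992, -0.001, 0.001]
contact_force: [1.1, 0.4, -0.1]
width: 0.0683
grip_force: 0.0
```

Call:
step_arm(steps="-0.4 -0.18 0.1 0 0 0;-0.8 -0.36 0.2 0 0 0;-1 -0.45 0.3 0 0 0;-1 -0.45 0.3 0 0 0")

```text
time: 2.07
eef_pos: [0.3294, 0.465, 0.1917]
eef_rot: [0.127, 0.992, -0.002, 0.001]
contact_force: [0.5, 0.2, 0.5]
width: 0.0435
grip_force: 0.0
```

Call:
step_arm(steps="-0.4 -0.18 0.1 0 0 0;-0.8 -0.36 0.2 0 0 0;-1 -0.45 0.4 0 0 0;-1 -0.45 0.4 0 0 0")

```text
time: 2.4
eef_pos: [0.4142, 0.3962, 0.1503]
eef_rot: [0.126, 0.992, -0.003, 0.0]
contact_force: [-0.3, -1.3, 0.3]
width: 0.0393
grip_force: 0.0
```

Call:
step_arm(steps="-0.3 -0.18 0.1 0 0 0;-0.6 -0.36 0.3 0 0 0;-0.827 -0.441 0.5 0 0 0;-0.827 -0.441 0.5 0 0 0;-0.827 -0.441 0.5 0 0 0;-0.827 -0.441 0.5 0 0 0")

```text
time: 2.9
eef_pos: [0.4788, 0.341, 0.1038]
eef_rot: [0.122, 0.993, 0.0, -0.0]
contact_force: [0.1, 0.3, -0.8]
width: 0.0389
grip_force: 0.0
```

Call:
step_arm(steps="0 0 0.25 0 0 0;0 0 0.5 0 0 0;0 0 0.7 0 0 0;0 0 0.8 0 0 0;0 0 0.83 0 0 0;0 0 0.83 0 0 0;0 0 0.83 0 0 0;0 0 0.83 0 0 0")

```text
time: 3.57
eef_pos: [0.48, 0.3408, 0.0221]
eef_rot: [0.122, 0.993, 0.001, 0.001]
contact_force: [-0.4, 0.3, -0.2]
width: 0.0388
grip_force: 0.0
```

Call:
step_arm(steps="0 0 0 0 0 0;0 0 0 0 0 0;0 0 0 0 0 0;0 0 0 0 0 0;0 0 0 0 0 0;0 0 0 0 0 0;0 0 0 0 0 0;0 0 0 0 0 0", jaw=0)

```text
time: 4.23
eef_pos: [0.4794, 0.3399, 0.0207]
eef_rot: [0.122, 0.993, 0.0, 0.0]
contact_force: [-0.8, -0.3, 3.0]
width: 0.0157
grip_force: 40.0
```

Call:
step_arm(steps="0 0 -0.1 0 0 0;0 0 -0.3 0 0 0;0 0 -0.6 0 0 0;0 0 -0.9 0 0 0;0 0 -0.9 0 0 0;0 0 -0.9 0 0 0")

```text
time: 4.73
eef_pos: [0.4802, 0.3406, 0.1127]
eef_rot: [0.122, 0.993, 0.001, 0.001]
contact_force: [-0.4, 0.4, -2.5]
width: 0.0158
grip_force: 40.0
```

Call:
step_arm(steps="-0.1 -0.3 0 0 0 0;-0.2 -0.65 0 0 0 0;-0.3 -1 0 0 0 0;-0.3 -1 0 0 0 0")

```text
time: 5.07
eef_pos: [0.4846, 0.2271, 0.1092]
eef_rot: [0.126, 0.992, -0.002, -0.001]
contact_force: [0.6, -0.3, -0.7]
width: 0.0157
grip_force: 40.0
```

Call:
step_arm(steps="-0.1 -0.3 0 0 0 0;-0.2 -0.65 0 0 0 0;-0.3 -1 0 0 0 0;-0.3 -1 0 0 0 0")

```text
time: 5.4
eef_pos: [0.4888, 0.1234, 0.1095]
eef_rot: [0.126, 0.992, -0.002, -0.001]
contact_force: [0.3, -0.3, -1.6]
width: 0.0157
grip_force: 40.0
```

Call:
step_arm(steps="-0.05 -0.1 0 0 0 0.016;-0.1 -0.2 0 0 0 0.034;-0.13 -0.355 0 0 0 0.052;-0.13 -0.355 0 0 0 0.07;-0.13 -0.355 0 0 0 0.088;-0.13 -0.355 0 0 0 0.106;-0.13 -0.355 0 0 0 0.124;-0.13 -0.355 0 0 0 0.142;-0.13 -0.355 0 0 0 0.154;-0.13 -0.355 0 0 0 0.1589;-0.13 -0.355 0 0 0 0.1589;-0.13 -0.355 0 0 0 0.1589;-0.13 -0.355 0 0 0 0.1589;-0.13 -0.355 0 0 0 0.1589")

```text
time: 6.57
eef_pos: [0.4929, 0.0937, 0.1103]
eef_rot: [0.582, 0.813, -0.0, -0.0]
contact_force: [-0.6, -0.3, -1.4]
width: 0.0155
grip_force: 40.0
```

```bash
python3 - <<'E'
from h import *
s=cams.capture('scene');t=cams.capture('top')
o=readout.observe();e=o['eef_pos'];print(e,o['eef_rot'],o['time'])
R=Rn.from_quat(o['eef_rot']).as_matrix();yaw=np.arctan2(R[0,1]*-1,R[1,1]);print('yaw',yaw)
q0=[*(e[:2]+.045*np.array([np.cos(yaw),np.sin(yaw)])),yaw]
v=[];B=[SPAT[0]]
for p in(t,s):
    u=np.array(proj(p,[*(e[:2]+.08*np.array([np.cos(yaw),np.sin(yaw)])),e[2]]))
    L=[r for r in cams.silhouettes(p,'spatula') if np.hypot(*(np.array(r['xy'])-u))<40]
    print(u,[(r['xy'],r['confidence'],r['mask'].sum()) for r in L])
    if L: v.append((p,L[0]['mask']))
# blade only: occlude everything behind the ferrule
def occ(p):
    m=render(p,[box(-.2,-.001,-.1,.1,0,.03)],q0,e[2]-.0157)>0; return m
for k in range(len(v)):
    r,f=fit([v[k]],B,q0,e[2]-.0157,[occ(v[k][0])]); print(np.round(r,4),round(f,3),q0)
r,f=fit(v,B,q0,e[2]-.0157,[occ(x[0]) for x in v]); print(np.round(r,4),round(f,3))
cv2.imwrite('pics/stage.png',np.hstack([cv2.resize(p['color'][a:a+130,b:b+130,::-1],(400,400),interpolation=cv2.INTER_CUBIC) for p,a,b in((t,110,230),(s,120,140))]))
E
```

```text
[0.49303888 0.09369112 0.11042349] [ 5.82134321e-01  8.13092630e-01 -4.22703230e-05 -7.35594157e-05] 6.6667
yaw -1.2427023462560904
[250.28809597 190.51791901] [([254.9, 194.3], 0.7, np.int64(448))]
[276.50950514 170.98511016] [([287.2, 174.6], 0.97, np.int64(506))]
[ 0.5095  0.0538 -1.2629] 0.064 [np.float64(0.507539648991523), np.float64(0.05109149449688519), np.float64(-1.2427023462560904)]
[ 0.5063  0.0536 -1.2315] 0.078 [np.float64(0.507539648991523), np.float64(0.05109149449688519), np.float64(-1.2427023462560904)]
[ 0.5096  0.0539 -1.2613] 0.081
```

View pics/stage.png

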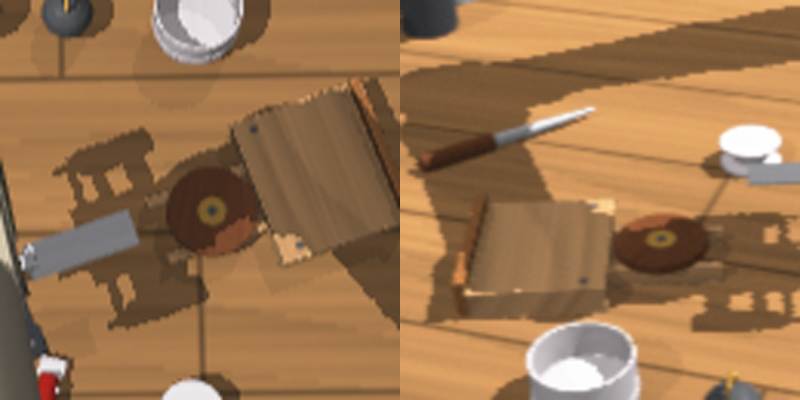

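Call:
step_arm(steps="0 0.02 0.25 0 0 0;0 0.02 0.5 0 0 0;0 0.02 0.7 0 0 0;0 0.02 0.82 0 0 0;0 0.02 0.867 0 0 0;0 0.02 0.867 0 0 0;0 0.02 0.867 0 0 0;0 0.02 0.867 0 0 0")

```text
time: 7.43
eef_pos: [0.4958, 0.0945, 0.0248]
eef_rot: [0.582, 0.813, 0.001, 0.0]
contact_force: [-0.1, 1.1, -1.2]
width: 0.0159
grip_force: 40.0
```

Call:
step_arm(steps="-0.1 0 0 0 0 0;-0.2 0 0 0 0 0;-0.3 0 0 0 0 0;-0.4 0 0 0 0 0;-0.5 0 0 0 0 0;-0.6 0 0 0 0 0;-0.7 0 0 0 0 0;-0.7 0 0 0 0 0;-0.7 0 0 0 0 0")

```text
time: 8.18
eef_pos: [0.5176, 0.0274, 0.0237]
eef_rot: [0.583, 0.813, -0.0, -0.0]
contact_force: [0.3, 0.1, -1.6]
width: 0.0154
grip_force: 40.0
```

```bash
python3 - <<'E'
from h import *
s=cams.capture('scene');t=cams.capture('top')
cv2.imwrite('pics/ins.png',np.hstack([cv2.resize(p['color'][a:a+100,b:b+100,::-1],(400,400),interpolation=cv2.INTER_CUBIC) for p,a,b in((t,130,250),(s,150,170))]))
E
```

```text
(no output)
```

View pics/ins.png

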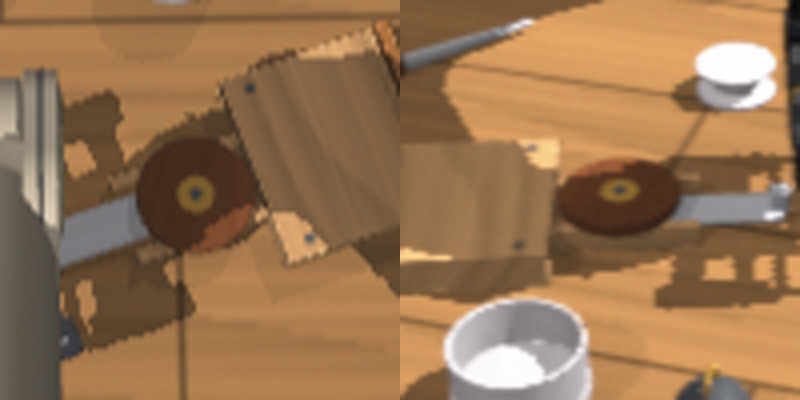

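The blade is under the disc's outer rim (left half near (140,215), right half near (680,205)) and centred between the rails, with the disc still flat. Next I lift along an arc.

Call:
step_arm(steps="0 0 -0.04 0 0 0;0 0 -0.08 0 0 0;0 0 -0.13 0 0 0;0 0 -0.18 0 0 0;0 0 -0.23 0 0 0;-0.01 0 -0.28 0 0 0;-0.03 0 -0.33 0 0 0;-0.05 0 -0.38 0 0 0;-0.07 0 -0.43 0 0 0;-0.1 0 -0.47 0 0 0;-0.13 0 -0.51 0 0 0;-0.17 0 -0.55 0 0 0;-0.21 0 -0.59 0 0 0;-0.21 0 -0.59 0 0 0;-0.21 0 -0.59 0 0 0")

```text
time: 9.53
eef_pos: [0.5245, 0.0079, 0.083]
eef_rot: [0.583, 0.813, 0.0, 0.0]
contact_force: [-0.7, 0.4, -1.4]
width: 0.0158
grip_force: 40.0
```

```bash
python3 - <<'E'
from h import *
s=cams.capture('scene');t=cams.capture('top')
cv2.imwrite('pics/lift.png',np.hstack([cv2.resize(p['color'][a:a+100,b:b+100,::-1],(400,400),interpolation=cv2.INTER_CUBIC) for p,a,b in((t,130,250),(s,120,160))]))
E
```

```text
(no output)
```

View pics/lift.png

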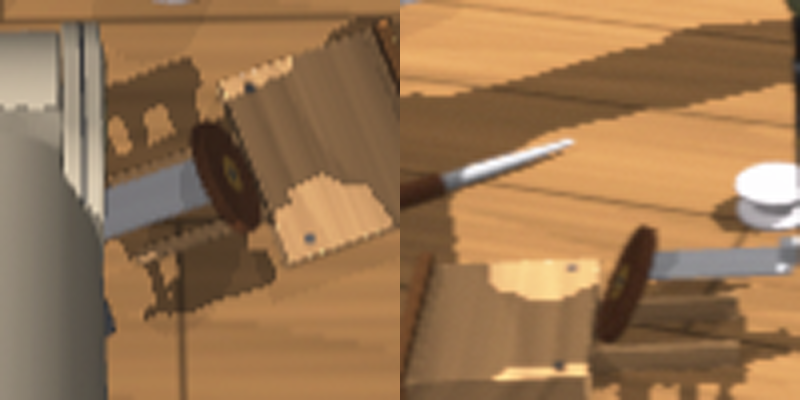

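The disc stands tilted about 60° on the blade tip (right half near (630,285)), leaning against the step. I keep pushing it over.

Call:
step_arm(steps="-0.04 0 -0.02 0 0 0;-0.08 0 -0.04 0 0 0;-0.12 0 -0.06 0 0 0;-0.16 0 -0.07 0 0 0;-0.2 0 -0.07 0 0 0;-0.24 0 -0.07 0 0 0;-0.28 0 -0.07 0 0 0;-0.32 0 -0.07 0 0 0;-0.36 0 -0.07 0 0 0;-0.4 0 -0.07 0 0 0;-0.44 0 -0.07 0 0 0;-0.48 0 -0.07 0 0 0;-0.52 0 -0.07 0 0 0;-0.52 0 -0.07 0 0 0;-0.52 0 -0.07 0 0 0;-0.52 0 -0.07 0 0 0")

```text
time: 10.97
eef_pos: [0.541, -0.0408, 0.0898]
eef_rot: [0.582, 0.813, 0.0, -0.0]
contact_force: [-1.0, 0.2, -1.6]
width: 0.0154
grip_force: 40.0
```

```bash
python3 - <<'E'
from h import *
s=cams.capture('scene');t=cams.capture('top')
cv2.imwrite('pics/over.png',np.hstack([cv2.resize(p['color'][a:a+100,b:b+100,::-1],(400,400),interpolation=cv2.INTER_CUBIC) for p,a,b in((t,130,270),(s,120,150))]))
E
```

```text
(no output)
```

View pics/over.png

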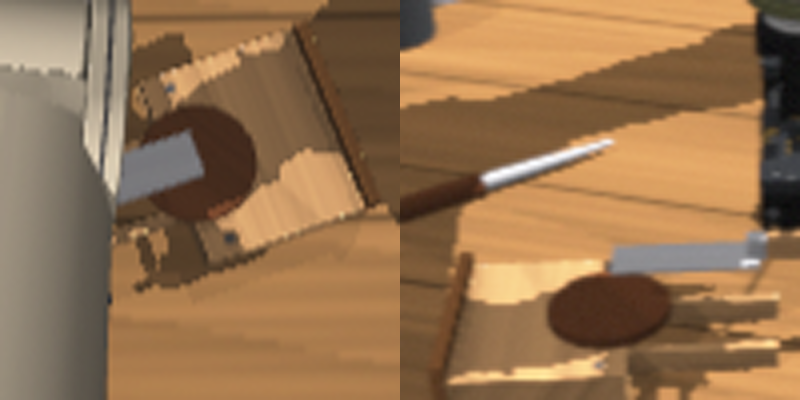

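Turned: the plain face is up and the disc overhangs the step (right half near (610,310)). I retract, lower the blade and measure the disc.

Call:
step_arm(steps="0.15 0 0 0 0 0;0.3 0 0 0 0 0;0.45 0 0 0 0 0;0.6 0 0 0 0 0;0.7 0 0 0 0 0;0.7 0 0 0 0 0;0.7 0 0.15 0 0 0;0.7 0 0.3 0 0 0;0.7 0 0.4 0 0 0;0.7 0 0.43 0 0 0;0.7 0 0.43 0 0 0;0.7 0 0.43 0 0 0")

```text
time: 12.07
eef_pos: [0.5188, 0.0249, 0.0472]
eef_rot: [0.582, 0.813, 0.0, 0.0]
contact_force: [0.9, -0.2, -1.6]
width: 0.0158
grip_force: 40.0
```

```bash
python3 - <<'E'
from h import *
v=[]
for n in('scene','top'):
    p=cams.capture(n);u=proj(p,(.59,-.185,.03))
    L=[r for r in cams.silhouettes(p,'disc') if np.hypot(*(np.array(r['xy'])-u))<25]
    print(n,u,[(r['xy'],r['confidence']) for r in L])
    if L: v.append((p,L[0]['mask']))
rk=(.5858,-.1705,-1.239);c,s=np.cos(rk[2]),np.sin(rk[2])
for a in v:
    q,f=fit([a],DISC,(.59,-.185,0),.028);d=q[:2]-rk[:2];print(q,f,'rack',c*d[0]+s*d[1],-s*d[0]+c*d[1])
print(readout.observe()['eef_pos'])
E
```

```text
scene (np.float64(202.62794617543), np.float64(197.69205062393607)) [([203.0, 197.6], 0.75), ([180.4, 204.5], 0.67)]
top (np.float64(317.8694650856029), np.float64(170.96846363710037)) [([320.4, 172.3], 0.77)]
[ 0.58798567 -0.18720993  0.09706345] 0.03855222463607788 rack 0.01651051395943304 -0.0033766598959529387
[ 0.59248165 -0.18559164  0.07785718] 0.042753756046295166 rack 0.016445016278320963 0.0014012411730049117
[0.51895783 0.02527405 0.04746456]
```

Call:
step_arm(steps="-0.1 0 0 0 0 0;-0.2 0 0 0 0 0;-0.26 0 0 0 0 0;-0.3 0 0 0 0 0;-0.34 0 0 0 0 0;-0.38 0 0 0 0 0;-0.42 0 0 0 0 0;-0.46 0 0 0 0 0;-0.5 0 0 0 0 0;-0.54 0 0 0 0 0;-0.58 0 0 0 0 0;-0.62 0 0 0 0 0;-0.66 0 0 0 0 0;-0.69 0 0 0 0 0;-0.72 0 0 0 0 0;-0.74 0 0 0 0 0;-0.76 0 0 0 0 0;-0.76 0 0 0 0 0;-0.76 0 0 0 0 0")

```text
time: 13.85
eef_pos: [0.5429, -0.0468, 0.0468]
eef_rot: [0.582, 0.813, 0.0, -0.0]
contact_force: [-1.6, 0.2, -1.6]
width: 0.0156
grip_force: 40.0
```

Call:
step_arm(steps="0.1 0 0 0 0 0;0.25 0 0 0 0 0;0.4 0 0 0 0 0;0.6 0 0 0 0 0;0.8 0 0 0 0 0;1 0 -0.2 0 0 0;1 0 -0.4 0 0 0;1 0 -0.6 0 0 0;1 0 -0.6 0 0 0;1 0 -0.6 0 0 0")

```text
time: 14.68
eef_pos: [0.5111, 0.049, 0.1076]
eef_rot: [0.582, 0.813, 0.001, 0.0]
contact_force: [-0.4, 0.3, -2.6]
width: 0.0158
grip_force: 40.0
```

```bash
python3 - <<'E'
from h import *
v=[];P=[]
rk=(.5858,-.1705,-1.239);c,s=np.cos(rk[2]),np.sin(rk[2])
for n in('scene','top'):
    p=cams.capture(n);P.append(p);u=proj(p,(rk[0]+c*.06,rk[1]+s*.06,.03))
    L=[r for r in cams.silhouettes(p,'disc') if np.hypot(*(np.array(r['xy'])-u))<25]
    print(n,u,[(r['xy'],r['confidence']) for r in L])
    if L: v.append((p,L[0]['mask']))
for a in v:
    q,f=fit([a],DISC,(.60,-.22,0),.028);d=q[:2]-rk[:2];print(q,f,'rack',c*d[0]+s*d[1],-s*d[0]+c*d[1])
o=readout.observe();e=o['eef_pos'];R=Rn.from_quat(o['eef_rot']).as_matrix();print(e)
cv2.imwrite('pics/push.png',np.hstack([cv2.resize(p['color'][a:a+110,b:b+110,::-1],(400,400),interpolation=cv2.INTER_CUBIC) for p,a,b in((P[1],120,270),(P[0],140,140))]))
# shift back to the tray: spatula origin to tray centre
T=np.array([.5349,.3463]);yw=-.188; g=T-.044*np.array([np.cos(yw),np.sin(yw)]);print(g,rel(e,R,[*g,.11],yw))
E
```

```text
scene (np.float64(187.05589601962507), np.float64(198.4481134073669)) [([188.1, 198.7], 0.65)]
top (np.float64(331.6382027825278), np.float64(165.82782891773735)) [([332.5, 166.0], 0.96)]
[ 0.60593058 -0.22860816  0.03472208] 0.08318561315536499 rack 0.06149623499153898 0.00010436749204614792
[ 0.61041661 -0.22788075  0.09769829] 0.07290846109390259 rack 0.06226979033447671 0.004582677238216013
[0.5099922  0.04791488 0.10572614]
[0.49167528 0.35452336] (array([ 2.962,  0.813, -0.044]), array([-0.0003, -0.0002, -0.168 ]))
```

View pics/push.png

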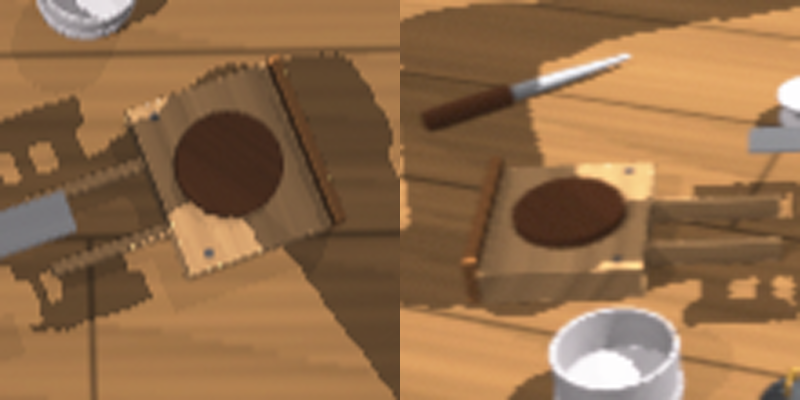

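The disc lies flat, plain face up, wholly on the ledge about 62 mm past the step (left half near (228,163)). I carry the spatula back.

Call:
step_arm(steps="0.33 0.09 0 0 0 0;0.67 0.18 0 0 0 0;1 0.27 0 0 0 0;1 0.27 0 0 0 0")

```text
time: 15.22
eef_pos: [0.5025, 0.1588, 0.1058]
eef_rot: [0.579, 0.815, 0.0, -0.001]
contact_force: [-0.4, 1.1, -1.7]
width: 0.0156
grip_force: 40.0
```

Call:
step_arm(steps="0.33 0.09 0 0 0 0;0.67 0.18 0 0 0 0;1 0.27 0 0 0 0;1 0.27 0 0 0 0")

```text
time: 15.55
eef_pos: [0.4952, 0.2624, 0.1058]
eef_rot: [0.579, 0.815, 0.001, -0.001]
contact_force: [-0.8, 1.2, -1.7]
width: 0.0158
grip_force: 40.0
```

Call:
step_arm(steps="0.33 0.09 0 0 0 -0.018;0.67 0.18 0 0 0 -0.036;0.962 0.273 0 0 0 -0.054;0.962 0.273 0 0 0 -0.072;0.962 0.273 0 0 0 -0.09;0.962 0.273 0 0 0 -0.108;0.962 0.273 0 0 0 -0.126;0.962 0.273 0 0 0 -0.144;0.962 0.273 0 0 0 -0.16;0.962 0.273 0 0 0 -0.168;0.962 0.273 0 0 0 -0.168;0.962 0.273 0 0 0 -0.168;0.962 0.273 0 0 0 -0.168;0.962 0.273 0 0 0 -0.168")

```text
time: 16.72
eef_pos: [0.4923, 0.3544, 0.1065]
eef_rot: [0.094, 0.996, -0.0, -0.0]
contact_force: [0.2, -0.7, -0.7]
width: 0.0158
grip_force: 40.0
```

```bash
python3 - <<'E'
from h import *
o=readout.observe();e=o['eef_pos'];R=Rn.from_quat(o['eef_rot']).as_matrix();print(e)
g=[.4917,.3545]
for z in(.03,.0215): print(rel(e,R,[*g,z],-.188))
E
```

```text
[0.49234484 0.35441309 0.10654552]
(array([ 0.006, -0.   ,  0.765]), array([-0.    , -0.    , -0.0002]))
(array([ 0.006, -0.   ,  0.85 ]), array([-0.    , -0.    , -0.0002]))
```

Call:
step_arm(steps="0 0 0.25 0 0 0;0 0 0.5 0 0 0;0 0 0.65 0 0 0;0 0 0.75 0 0 0;0 0 0.8 0 0 0;0 0 0.83 0 0 0;0 0 0.855 0 0 0;0 0 0.855 0 0 0;0 0 0.855 0 0 0;0 0 0.855 0 0 0")

```text
time: 17.55
eef_pos: [0.4928, 0.3549, 0.0222]
eef_rot: [0.094, 0.996, 0.001, 0.0]
contact_force: [-0.1, -0.3, -1.3]
width: 0.016
grip_force: 40.0
```

Call:
step_arm(steps="0 0 0 0 0 0;0 0 0 0 0 0;0 0 0 0 0 0;0 0 0 0 0 0;0 0 0 0 0 0", jaw=0.45)

```text
time: 17.97
eef_pos: [0.4925, 0.3546, 0.0215]
eef_rot: [0.094, 0.996, 0.0, 0.0]
contact_force: [-1.2, -0.1, 0.2]
width: 0.0367
grip_force: 0.0
```

Call:
step_arm(steps="0 0 -0.1 0 0 0;0 0 -0.3 0 0 0;0 0 -0.6 0 0 0;0 0 -1 0 0 0;0 0 -1 0 0 0;0 0 -1 0 0 0")

```text
time: 18.47
eef_pos: [0.4938, 0.3557, 0.1249]
eef_rot: [0.094, 0.996, 0.002, 0.002]
contact_force: [-0.8, -0.8, 0.2]
width: 0.0396
grip_force: 0.0
```

Call:
step_arm(steps="0.5 0 -0.3 0 0 0;1 0 -0.6 0 0 0;1 0 -1 0 0 0;1 0 -1 0 0 0;1 0 -1 0 0 0;1 0 -1 0 0 0;1 0 -1 0 0 0")

```text
time: 19.05
eef_pos: [0.3942, 0.3725, 0.2201]
eef_rot: [0.094, 0.996, -0.001, -0.0]
contact_force: [1.1, 0.2, 0.4]
width: 0.0388
grip_force: 0.0
```

```bash
python3 - <<'E'
from h import *
t=cams.capture('top');s=cams.capture('scene')
def f2(n,X,parts,q,z,ref):
    for p in(t,s):
        u=proj(p,X);L=[r for r in cams.silhouettes(p,n) if np.hypot(*(np.array(r['xy'])-u))<30]
        if not L: print(n,'none');continue
        r,f=fit([(p,L[0]['mask'])],parts,q,z);c,k=np.cos(ref[2]),np.sin(ref[2]);d=r[:2]-ref[:2]
        print(n,np.round(r,4),round(f,3),'rel',round(c*d[0]+k*d[1],4),round(-k*d[0]+c*d[1],4))
f2('disc',(.607,-.228,.03),DISC,(.606,-.228,0),.028,(.5858,-.1705,-1.239))
f2('spatula',(.535,.346,.005),SPAT,(.535,.346,-.19),.005,(.5349,.3463,-.188))
cv2.imwrite('pics/end.png',np.hstack([cv2.resize(p['color'][:,:,::-1],(400,300)) for p in(t,s)]))
E
```

```text
disc [ 0.6093 -0.2293  0.1234] 0.054 rel 0.0632 0.0031
disc [ 0.6081 -0.2281  0.1114] 0.047 rel 0.0618 0.0023
spatula [ 0.5381  0.3464 -0.1886] 0.101 rel 0.0031 0.0007
spatula [ 0.5353  0.3472 -0.1805] 0.136 rel 0.0002 0.0009
```

View pics/end.png

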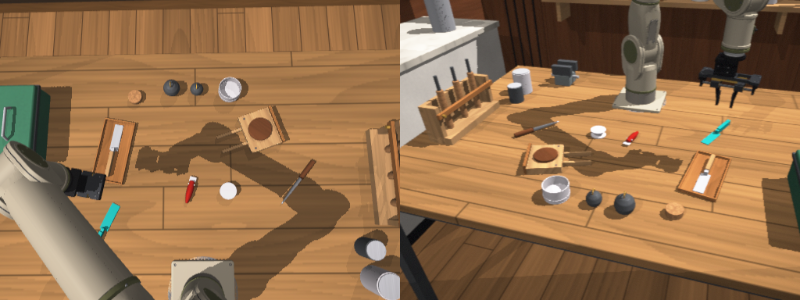

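The spatula lies in the middle of the tray (left half near (115,150)), the disc is on the ledge at (262,128), and the other things have not moved. I hand the job in.

```bash
python3 -c "
from workcell import workorder
print(workorder.job_done())"
```

```text
the job is handed in; nothing more can be done
None
```

I turned the disc brass face down onto the ledge, about 62 mm past the step and near the middle line, laid the spatula back flat in its tray, saw no other thing moved, and handed the job in at about 19 s; no verdict came back.

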